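# Put up the price board at the delicatessen counter

### The arm

A 6-joint arm with a two-finger parallel gripper is mounted at the origin on the work surface. World frame = base frame: x ahead of the robot, y to its left, z up, the work surface at z = 0. Lengths are in m, angles in rad, forces in N, time in s.
With the tool pointing down it reaches from about 0.25 to 0.8 m from the base axis. Payload 8.5 kg.
Tool frame: the origin (TCP) lies on the centre line of the jaws, within the pads' length; the fingertips stand 14 mm ahead of it and the grasp point (between the pads) lies 5 mm behind it; z points along the fingers, y is the line along which they close (so a half turn about z gives the same grasp; the last joint's range is limited). The gripper opens to 85 mm and grips with 20 to 120 N. Pads are 22 mm wide; open, the fingers measure 114 mm over their backs; the gripper's body (76 mm by 85 mm) begins 54 mm behind the grasp point. The pads swing forward as they close: fully open they stand 13 mm farther back than shut.
Start: joints at [-1.264, 0.238, -0.013, 1.319, 0, 1.571], TCP at [0.159, -0.5, 0.245] pointing down, gripper open.
Joint ranges: [-2.66, 2.66], [-1.03, 1.9], [-1.14, 1.46], [-1.82, 2.27], [-1.45, 1.34], [-3.14, 3.14]. Speed limits (rad/s): [2.22, 2.22, 2.79, 3.14, 3.14, 3.14].

### API

Orientations are given as a rotation vector (axis times angle).
In Python, from station import * gives the robot as it stands. The module is installed in compiled form; this text tells all that it offers.
- The arm moves only by the shell command python3 -m pendant 'ROWS'. ROWS is a JSON object of lists of equal length, an entry for each row: "xyz": the shift along the tool's x, y, z in m, a list of three; "rot": the turn, a rotation vector about the tool's x, y, z in units of 5 degrees (1.0 is 5 degrees), a list of three; "fingers": the finger opening in m, from 0 to 0.0854. In form: {"xyz": [[tx, ty, tz], ...], "rot": [[wx, wy, wz], ...], "fingers": [fingers, ...]}. A call has 1 to 10 rows; each row shifts and turns the commanded pose from where the row before left it, along the tool's axes as they then stand; what a row does not reach is not made up. A row lasts 1/10 s, in which the tool goes at most 50 mm and 8.59 degrees, less where a joint would pass 70% of its speed; a pose out of reach is approached as far as the arm can. A call is refused whole if a number of a shift passes 0.05 or a number of a turn 1, either way. A call with a gripper value outside its range is refused whole. The fingers move at their own pace and stop on an object; the grip force is fixed at half the most. Time passes only in rows, so rows that do not move let the fingers close. It gives the time, the measured TCP pose, the force, the opening and the grip force at its end, in the units of the state.
- sense(): the state, without advancing time (a new reading comes with each control period).
- capture(name): name is "scene" or "top" or "wrist"; returns the picture (400x640x3 uint8, red, green, blue); there is no depth.
- camera_params(name): a dict with "vfov" (degrees; the focal length in pixels is half the picture's height over the tangent of half this angle, whatever the lens; pixels are square), "cx", "cy" (the principal point, pixels), "R" (3x3) and "t" (3): a world point X has camera coordinates R X + t. Camera axes: x right, y down, z forward; pixel columns grow to the right and rows downward; lengths in m; the calibration is good to about 2 mm. The wrist camera is an equidistant fisheye: a pixel r from the principal point sees the ray r / f radians off the axis. A picture is of the moment at which its call begins: read the wrist's pose just before it. camera_params takes no time and is no camera call; for the wrist camera it gives the pose at the moment of the call.
- sign_off(): hands the job in; it is judged then, once.
The state is a dict: "clock": time; "qpos": joint angles; "dq": joint speeds; "joint_efforts": joint torques, N m; "tcp_pos": TCP position; "tool_rot": TCP orientation; "force": force on the tool from outside, world axes, zero at the start; "ft_torque": the same for the moment, N m; "gripper_width": opening from 0.0 (shut) to 1.0 (fully open); "finger_force": force on a finger pad.
Only numpy, scipy, OpenCV 4.12 (cv2) and the standard library are available. Lean on these libraries where they do the work, as an engineer would, in place of code of your own. Each camera call takes 0.05 s, during which the arm holds its last target. There are 200 camera calls.

### The job

Take the green price plate out of the wooden rack and slide it, lower edge first, fully home into the slot of the tilting frame on the grey stand. Then flip the stand's red leg up over its centre and all the way down onto the counter on the customers' side, and finally take hold of the board, bring it upright against its tendency to tip, and finish while still holding it upright and still, with the plate fully in its slot. Leave the blue plate, the jars, the bottle and the carton where they stand.

Things in the scene. Friction and masses are not known exactly. Their poses are not given: they have to be found in the camera images.
- stand: Grey board stand, fixed to the counter. Base plate 150 (x) by 262 (y) by 12 mm. Origin: on the counter, under the middle of the tilting frame (the base plate reaches from y = -160 to +102 mm). Its x axis points to the customers' side (away from the robot, turned up to 0.3 rad either way), y along the slot, z up. It carries the tilting frame in the middle and the red leg at its -y end.
- tilt_frame (a joint): Lean of the dark steel slotted frame about its hinge (along the stand's y axis, 32 mm above the counter, over the stand's origin). 0 = upright; positive leans back to the stand's -x side (the robot), negative leans forward to +x. Swings freely, lightly damped, with stops at -0.30 and +0.30 rad; top-heavy, so left alone it falls to one of the stops (at the start it rests at +0.30). The frame weighs about 0.5 kg.
- slot (a point): Middle of the floor of the frame's slot, 10 mm above the hinge along the frame; turns with the frame: z up along the slot (leaning with the frame), y along the slot, x across it. The slot is 10.4 to 11 mm wide (x), 132 mm long (y) and 50 mm deep; above that two yellow lips, up to 66 mm above the slot floor, flare to a mouth about 26 mm wide. Steel posts close both ends (outside width 156 mm, tops 66 mm above the slot floor).
- leg (a joint): Swing of the red leg about its hinge (along the stand's y axis). 0 = stowed, leaning 0.5 rad from vertical to the stand's -x side; 0.5 = vertical (over centre); 2.07 = flat, pointing to +x, its rubber foot on the counter. Swings easily: past the vertical it falls on by its own weight; short of it, it falls back.
- leg_hinge (a point): Point on the leg's hinge axis, at the middle of the leg's width: 125 mm along the stand's -y axis from its origin, 32 mm above the counter. Nothing but the grey lugs (tops 44 mm above the counter) within 35 mm beside the leg.
- leg_mid (a point): Point on the red leg 60 mm from its hinge. The leg is a bar 12 mm thick and 14 mm wide (y), 112 mm long from hinge to end, with a rubber foot at its end, 20 mm wide, that stands out about 28 mm to the +x side when the leg is upright.
- rack: Light wooden rack, fixed to the counter, 150 by 150 mm. Origin: on the counter at its middle. Two slots along its y axis, at x = -40 and +40 mm, 11 mm wide, floor 10 mm and top 46 mm above the counter; each holds one price plate standing upright, either plate in either slot.
- green_plate_mid (a point): Centre of the green price plate (yellow disc and white band on it): 8 mm thick (x), 120 mm wide (y), 130 mm tall (z); about 0.14 kg. It stands upright in a rack slot, its face square to the rack's x axis, its top 140 mm above the counter. Fully home in the frame its centre is 65 mm above the slot floor and its top 130 mm above it.
- blue_plate_mid (a point): Centre of the blue price plate, same size, in the other rack slot. Stays there.
- oil_bottle: Green bottle, 60 mm across, 220 mm tall, at the right side. Origin under its middle. Leave alone.
- jam_jar: Amber jar with red cap, 68 mm across, 85 mm tall, at the left side. Origin under its middle. Leave alone.
- olive_jar: Green jar with brass cap, 72 mm across, 110 mm tall, at the left side. Origin under its middle. Leave alone.
- milk_carton: Red carton, 70 by 70 by 190 mm, at the right side. Origin under its middle. Leave alone.
Not all that is in view belongs to the job. What is meant by the part that bears green_plate_mid is not pink, and is the smaller of those in its own colour. There is more than one size of the part that bears blue_plate_mid; the job needs the smaller.

How it is judged:
By the outcome, as a careful person would: the job done as asked, in the order asked, and still so for the second after the job is handed in, while the arm keeps its last pose, push and grip.
It also fails if it takes over 64 s, if anything falls off the work surface, if the arm or the gripper's body presses on something with over 40 N, if the wrist force passes 120 N, or if a joint passes its speed limit or range.

## Working session

There is one attempt and no reset: what is moved stays moved. The work goes in short steps, Python scripts to look and compute and a shell command to move; the robot and the scene stay as the last step left them, time stands still between calls to the robot, and variables do not carry over. Pictures are saved under pics/ and viewed, at most 12 in all, crops included, and the job is handed in when it is done.

```bash
mkdir -p pics; python3 - <<'E'
from station import *
import cv2,numpy as np
s=sense();print({k:np.round(v,3).tolist() for k,v in s.items()})
a=capture("scene");b=capture("top")
for n,i in(("scene",a),("top",b)):
    cv2.imwrite(f"pics/{n}0.png",i[:,:,::-1]);p=camera_params(n);print(n,p)
cv2.imwrite("pics/both.png",np.vstack([a,b])[:,:,::-1]) 
E
```

```text
{'clock': 0.0, 'qpos': [-1.264, 0.239, -0.014, 1.319, 0.0, 1.571], 'dq': [0.001, -0.0, 0.001, -0.001, -0.0, 0.001], 'joint_efforts': [-0.0, -53.877, 34.644, 0.018, 0.0, -0.0], 'tcp_pos': [0.158, -0.5, 0.245], 'tool_rot': [-3.103, -0.48, 0.0], 'force': [-0.288, 0.06, -0.693], 'ft_torque': [0.088, -0.021, 0.026], 'finger_force': 0.0, 'gripper_width': 0.999}
scene {'vfov': 46.49084251468162, 'cx': 321.8949925906704, 'cy': 204.12783186657956, 'R': array([[ 0.09197434,  0.99573668,  0.00701371],
       [ 0.8139543 , -0.07112231, -0.57655877],
       [-0.57360188,  0.05873745, -0.81702558]]), 't': array([-0.0330643 , -0.35991792,  1.90452771])}
top {'vfov': 46.941705931770116, 'cx': 314.3545123579917, 'cy': 197.87715405508618, 'R': array([[-0.01452638, -0.99985848,  0.00848534],
       [-0.99195937,  0.01334358, -0.1258513 ],
       [ 0.12572026, -0.01024528, -0.99201283]]), 't': array([0.00354501, 0.51379759, 1.77263121])}
```

View pics/scene0.png

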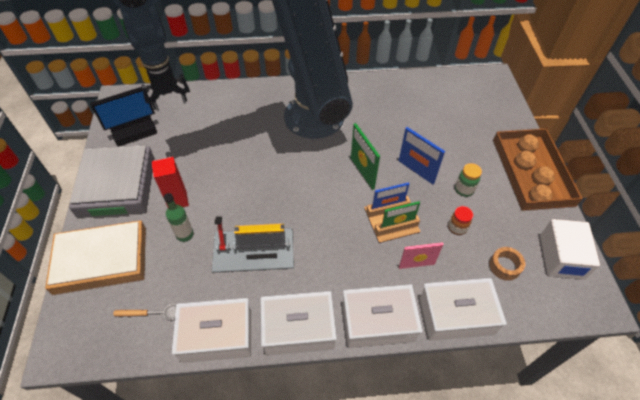

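View pics/top0.png

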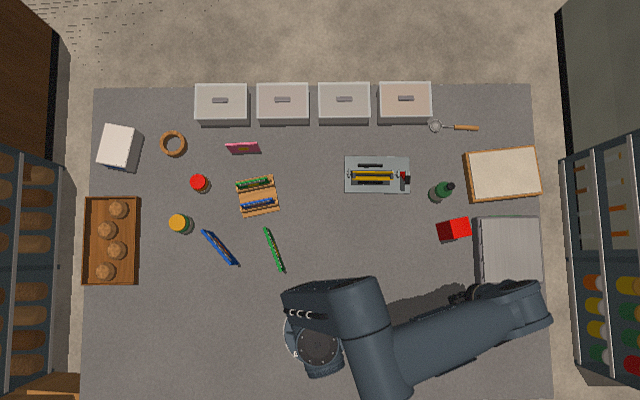

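The scene view (seen from the customers' side) shows green plates at (365,155), large and free-standing, and (401,214), small and in the rack. Blue plates are at (421,155), large, and (390,196), small and in the rack. A pink plate is at (421,255). The one that fits is the small green plate in the rack, at about (254,184) in the top view. I'll confirm it in one enlarged crop and measure from it.

```bash
cat > h.py <<'E'
import numpy as np,cv2
from station import *
from scipy.spatial.transform import Rotation as Ro
def foc(p): return 200/np.tan(np.radians(p["vfov"])/2)
def ray(n,uv,p=None):
    p=p or camera_params(n);f=foc(p);d=(np.array(uv,float)-[p["cx"],p["cy"]])/f
    if n=="wrist":
        r=np.hypot(*d);v=np.array([*(d/r*np.sin(r) if r>0 else d),np.cos(r)])
    else: v=np.array([*d,1])
    R=np.array(p["R"]);t=np.array(p["t"]);return -R.T@t,R.T@v
def onz(n,uv,z,p=None):
    o,v=ray(n,uv,p);return o+v*(z-o[2])/v[2]
def proj(n,X,p=None):
    p=p or camera_params(n);c=np.array(p["R"])@X+p["t"];f=foc(p)
    if n=="wrist":
        r=np.arctan2(np.hypot(c[0],c[1]),c[2]);k=r/np.hypot(c[0],c[1])
        return np.array([p["cx"]+f*c[0]*k,p["cy"]+f*c[1]*k])
    return np.array([p["cx"],p["cy"]])+f*c[:2]/c[2]
E
python3 - <<'E'
import cv2,numpy as np
a=cv2.imread("pics/scene0.png");b=cv2.imread("pics/top0.png")
A=cv2.resize(a[130:280,330:480],(600,600)[:2],interpolation=3)
c=cv2.resize(b[165:225,225:285],(400,400),interpolation=3)
d=cv2.resize(b[145:205,335:420],(400,282),interpolation=3)
A=cv2.resize(A,(400,400))
o=np.zeros((600,800,3),np.uint8);o[:400,:400]=A;o[:400,400:]=c
d=cv2.resize(b[145:205,335:420],(283,200),interpolation=3);o[400:,:283]=d
e=cv2.resize(a[210:275,205:300],(292,200),interpolation=3);o[400:,300:592]=e
cv2.imwrite("pics/crop1.png",o)
E
```

```text
(no output)
```

View pics/crop1.png

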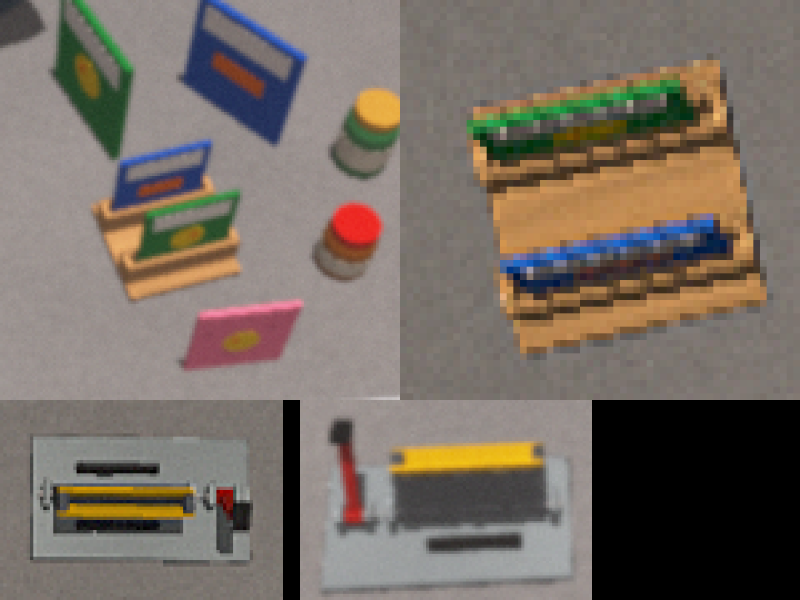

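The crop confirms it: the small green plate with the yellow disc stands in the rack slot on the customers' side. In the top view its top edge runs from about (235,184) to (267,178). The stand's base is centred near (377,174), with the red leg at its right end.

```bash
python3 - <<'E'
from h import *
b=cv2.imread("pics/top0.png");hsv=cv2.cvtColor(b,cv2.COLOR_BGR2HSV)
def reg(m,x0,x1,y0,y1):
    o=np.zeros_like(m);o[y0:y1,x0:x1]=m[y0:y1,x0:x1];return o
# plate top edge: green bright
for nm,lo,hi in(("g",(50,100,110),(75,255,255)),("b",(100,100,120),(125,255,255))):
    m=reg(cv2.inRange(hsv,lo,hi),228,285,165,225);pts=np.argwhere(m)[:,::-1].astype(np.float32)
    r=cv2.minAreaRect(pts);bp=cv2.boxPoints(r)
    W=np.array([onz("top",q,.14)[:2] for q in bp]);print(nm,len(pts),r,W.round(4).tolist(),W.mean(0))
    W=np.array([onz("top",q,.14)[:2] for q in pts]);c=W.mean(0);u,s,v=np.linalg.svd(W-c);print("yaw of width",np.degrees(np.arctan2(v[0,1],v[0,0])),c)
# rack wood
m=reg(cv2.inRange(hsv,(8,80,110),(20,200,255)),228,285,165,225)
r=cv2.minAreaRect(np.argwhere(m)[:,::-1].astype(np.float32));print("rack",r,[onz("top",q,.03)[:2].round(4).tolist() for q in cv2.boxPoints(r)])
# stand base
p0=b[150,0:0]
print(b[162:166,350],b[145,350])
g=b.astype(int);m=((g.min(2)>125)).astype(np.uint8)*255
m=reg(m,340,418,148,205)
m=cv2.morphologyEx(m,cv2.MORPH_OPEN,np.ones((3,3)))
c=max(cv2.findContours(m,0,1)[0],key=cv2.contourArea);r=cv2.minAreaRect(c)
print("base",r);W=np.array([onz("top",q,.012)[:2] for q in cv2.boxPoints(r)]);print(W.round(4).tolist(),W.mean(0),[np.linalg.norm(W[i]-W[i-1]) for i in range(4)])
for i in (0,1): print(np.degrees(np.arctan2(*(W[i+1]-W[i])[::-1])))
y=reg(cv2.inRange(hsv,(20,120,120),(35,255,255)),340,418,148,205)
print("yellow",cv2.minAreaRect(np.argwhere(y)[:,::-1].astype(np.float32)))
print("cam",ray("top",(320,200))[0],ray("scene",(320,200))[0])
p=camera_params("wrist");s=sense();Rt=Ro.from_rotvec(s["tool_rot"]).as_matrix()
cw=-np.array(p["R"]).T@p["t"];print("wrist in tool",Rt.T@(cw-s["tcp_pos"]),(np.array(p["R"])@Rt).round(3).tolist(),foc(p),p["cx"],p["cy"]);print(Rt.round(3))
E
```

```text
g 46 ((250.54159545898438, 180.69967651367188), (1.8355882167816162, 31.776071548461914), 78.2317123413086) [[0.5593, 0.2905], [0.5821, 0.1756], [0.5754, 0.1743], [0.5526, 0.289]] [0.56735427 0.23234833]
yaw of width -78.52431511873124 [0.56756096 0.23527441]
b 62 ((255.4840850830078, 201.4244384765625), (1.8540942668914795, 31.777116775512695), 78.11134338378906) [[0.482, 0.2718], [0.5047, 0.1576], [0.4979, 0.1562], [0.4752, 0.2703]] [0.48994881 0.21398021]
yaw of width -78.79814268413966 [0.48984131 0.21420242]
rack ((256.61273193359375, 195.6604766845703), (37.69991683959961, 39.141990661621094), 78.11134338378906) [[0.5844, 0.3133], [0.6146, 0.1626], [0.4679, 0.1327], [0.4383, 0.282]]
[[142 146 145]
 [141 144 141]
 [139 142 140]
 [141 143 140]] [106 113 118]
base ((376.5, 163.5), (15.0, 63.0), 90.0)
[[0.6841, -0.1293], [0.6809, -0.3825], [0.6197, -0.38], [0.623, -0.1279]] [ 0.65191272 -0.25490169] [np.float64(0.06112071953334616), np.float64(0.25322342582124685), np.float64(0.0612128113338317), np.float64(0.25216687279247846)]
-90.72524445168739
177.69934063537252
yellow ((372.5, 175.5), (41.0, 9.0), -0.0)
cam [0.28686218 0.01484972 1.82310492] [ 1.38843848 -0.10454196  1.34876592]
wrist in tool [ 0.07838027  0.00045618 -0.12800625] [[0.0, 1.0, 0.0], [-0.952, 0.0, -0.307], [-0.307, -0.0, 0.952]] 309.70691628693146 316.6668064024457 204.85265799695932
[[ 0.953  0.302 -0.   ]
 [ 0.302 -0.953  0.001]
 [-0.    -0.001 -1.   ]]
```

```bash
cat >> h.py <<'E'
from scipy.linalg import expm,logm
def pose(x,R):
    T=np.eye(4);T[:3,:3]=R;T[:3,3]=x;return T
def cur(): s=sense();return pose(s["tcp_pos"],Ro.from_rotvec(s["tool_rot"]).as_matrix())
def tool(yaw,lean=0):
    "tool y along yaw direction (horizontal), z down; lean: tips fingers away along +y"
    c,s=np.cos(yaw),np.sin(yaw);y=np.array([c,s,0]);x=np.array([-s,c,0]);u=np.array([0,0,1.])
    z=-(np.cos(lean)*u-np.sin(lean)*y);yy=np.cross(z,x);return np.array([x,yy,z]).T
def tw(x,R,N,T0=None):
    T=np.linalg.inv(cur() if T0 is None else T0)@pose(x,R)
    D=np.real(expm(logm(T)/N));print(N,"x row xyz",D[:3,3].round(4).tolist(),"rot",(Ro.from_matrix(D[:3,:3]).as_rotvec()/np.radians(5)).round(3).tolist())
E
python3 - <<'E'
from h import *
for q in((344.6,155.8),(344.6,191.8),(410,193.3),(408.5,156.6),(377.2,174.4)): print(onz("top",q,.012).round(4))
tw([.56,-.225,.34],tool(0),15)
E
```

```text
[ 0.6849 -0.1277  0.012 ]
[ 0.5391 -0.1244  0.012 ]
[ 0.5296 -0.3844  0.012 ]
[ 0.6784 -0.3844  0.012 ]
[ 0.6075 -0.2562  0.012 ]
15 x row xyz [0.0332, 0.0101, -0.0064] rot [-0.001, -0.001, -0.966]
```

```bash
python3 -m pendant '{"xyz":[[0.033,0.01,-0.0065],[0.033,0.01,-0.0065],[0.033,0.01,-0.0065],[0.033,0.01,-0.0065],[0.033,0.01,-0.0065],[0.033,0.01,-0.0065],[0.033,0.01,-0.0065],[0.033,0.01,-0.0065]],"rot":[[0,0,-0.966],[0,0,-0.966],[0,0,-0.966],[0,0,-0.966],[0,0,-0.966],[0,0,-0.966],[0,0,-0.966],[0,0,-0.966]],"fingers":[0.04,0.04,0.04,0.04,0.04,0.04,0.04,0.04]}' && python3 -m pendant '{"xyz":[[0.033,0.01,-0.0065],[0.033,0.01,-0.0065],[0.033,0.01,-0.0065],[0.033,0.01,-0.0065],[0.033,0.01,-0.0065],[0.033,0.01,-0.0065],[0.033,0.01,-0.0065],[0,0,0],[0,0,0]],"rot":[[0,0,-0.966],[0,0,-0.966],[0,0,-0.966],[0,0,-0.966],[0,0,-0.966],[0,0,-0.966],[0,0,-0.966],[0,0,0],[0,0,0]],"fingers":[0.04,0.04,0.04,0.04,0.04,0.04,0.04,0.04,0.04]}'; python3 - <<'E'
from h import *
p=camera_params("wrist");a=capture("wrist");cv2.imwrite("pics/w1.png",a[:,:,::-1]);np.save("w1.npy",p)
# predicted points for stand
O=np.array([.6095,-.227,0])
for q in([0,0,.012],[.075,.102,.012],[-.075,-.16,.012],[-.02,0,.105],[-.029,-.125,.085]): print(q,proj("wrist",O+q,p).round(1))
E
```

```text
clock: 0.9
tcp_pos: [0.4178, -0.4177, 0.2969]
tool_rot: [-2.768, -1.484, 0.0]
force: [1.2, -0.8, -0.2]
gripper_width: 0.469
finger_force: 0.0
clock: 1.8
tcp_pos: [0.5572, -0.2258, 0.3425]
tool_rot: [-2.22, -2.223, 0.001]
force: [-0.6, -0.4, 0.0]
gripper_width: 0.468
finger_force: 0.0
[0, 0, 0.012] [351.6 161.7]
[0.075, 0.102, 0.012] [402.5  96. ]
[-0.075, -0.16, 0.012] [303.1 257.3]
[-0.02, 0, 0.105] [343.6 174.7]
[-0.029, -0.125, 0.085] [333.3 259.3]
```

View pics/w1.png

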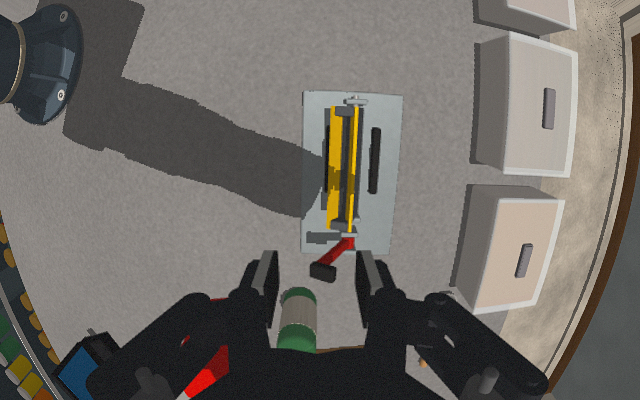

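The wrist view shows the stand's base with corners at about (303,92), (403,96), (388,254) and (301,252). The yellow lips run along columns 329–357, and the red leg is at (340,250). I'll measure the base corners and lips.

```bash
python3 - <<'E'
from h import *
b=cv2.imread("pics/w1.png");p=np.load("w1.npy",allow_pickle=True).item();hsv=cv2.cvtColor(b,cv2.COLOR_BGR2HSV)
# base edges from rows: grey-blueish vs brownish counter : b-r
d=b[:,:,0].astype(int)-b[:,:,2]
br=cv2.GaussianBlur(d.astype(np.float32),(3,3),0)
print("base b-r",br[120,308:320].round().tolist(),"ctr",br[120,280:290].round().tolist())
m=((br>3)).astype(np.uint8)
E=[]
for v in range(105,210,8):
    xs=np.where(m[v,380:425])[0]; E.append((380+xs.max()+.5,v))
W=np.array([onz("wrist",q,.012,p)[:2] for q in E]);k=np.polyfit(W[:,1],W[:,0],1);print("far +x edge: x=%.4f%+.4f*y"%(k[1],k[0]),np.std(W[:,0]-np.polyval(k,W[:,1])).round(4))
E=[]
for u in range(312,380,6):
    ys=np.where(m[80:105,u])[0]; E.append((u,80+ys.min()-.5))
W=np.array([onz("wrist",q,.012,p)[:2] for q in E]);k2=np.polyfit(W[:,0],W[:,1],1);print("+y edge: y=%.4f%+.4f*x"%(k2[1],k2[0]),np.std(W[:,1]-np.polyval(k2,W[:,0])).round(4))
y=cv2.inRange(hsv,(20,150,100),(32,255,255));y[:,:300]=0;y[:,380:]=0;y[245:]=0;y[:90]=0
W=[]
for v in range(118,222,8):
    xs=np.where(y[v])[0]; g=np.where(np.diff(xs)>2)[0]
    j=g[0] if len(g) else 0
    w=[onz("wrist",(u,v),.1046,p)[:2] for u in(xs.min()-.5,xs[j]+.5,xs[j+1]-.5,xs.max()+.5)];W.append(w);print(v,xs.min(),xs[j],xs[j+1],xs.max(),[round(q[0],4) for q in w],round(w[0][1],4))
ys=np.where(y.any(1))[0];print(ys.min(),ys.max())
for u,v in((343,ys.min()),(340,ys.max())):print(onz("wrist",(u,v),.1046,p).round(4))
E
```

```text
base b-r [6.0, 5.0, 6.0, 6.0, 5.0, 5.0, 5.0, 6.0, 6.0, 6.0, 6.0, 6.0] ctr [-8.0, -8.0, -9.0, -8.0, -8.0, -8.0, -8.0, -9.0, -9.0, -9.0]
far +x edge: x=0.6891+0.0358*y 0.0006
+y edge: y=-0.1043-0.0298*x 0.0004
118 330 342 351 357 [np.float64(0.5718), np.float64(0.587), np.float64(0.5964), np.float64(0.6047)] -0.1589
126 330 341 351 357 [np.float64(0.5719), np.float64(0.586), np.float64(0.5966), np.float64(0.6049)] -0.1684
134 329 341 350 357 [np.float64(0.5708), np.float64(0.5861), np.float64(0.5956), np.float64(0.6051)] -0.1779
142 329 341 350 356 [np.float64(0.5708), np.float64(0.5862), np.float64(0.5958), np.float64(0.6041)] -0.1874
150 329 340 350 356 [np.float64(0.5709), np.float64(0.5852), np.float64(0.596), np.float64(0.6044)] -0.197
158 329 340 349 355 [np.float64(0.571), np.float64(0.5854), np.float64(0.595), np.float64(0.6034)] -0.2067
166 329 340 349 355 [np.float64(0.5711), np.float64(0.5855), np.float64(0.5952), np.float64(0.6037)] -0.2165
174 329 339 349 354 [np.float64(0.5712), np.float64(0.5845), np.float64(0.5955), np.float64(0.6028)] -0.2263
182 328 338 348 354 [np.float64(0.5701), np.float64(0.5835), np.float64(0.5945), np.float64(0.6031)] -0.2363
190 328 338 348 353 [np.float64(0.5702), np.float64(0.5837), np.float64(0.5948), np.float64(0.6022)] -0.2463
198 327 338 347 353 [np.float64(0.5691), np.float64(0.5839), np.float64(0.5939), np.float64(0.6026)] -0.2565
206 327 338 346 352 [np.float64(0.5692), np.float64(0.5842), np.float64(0.5929), np.float64(0.6017)] -0.2669
214 327 337 346 352 [np.float64(0.5693), np.float64(0.5831), np.float64(0.5932), np.float64(0.6021)] -0.2775
106 231
[ 0.5875 -0.1445  0.1046]
[ 0.5869 -0.3006  0.1046]
```

```bash
python3 - <<'E'
from h import *
tw([.567,.233,.28],tool(np.radians(11.3)),10)
E
```

```text
10 x row xyz [0.0458, 0.0051, 0.0062] rot [-0.001, -0.0, -0.226]
```

```bash
python3 -m pendant '{"xyz":[[0.046,0.005,0.006],[0.046,0.005,0.006],[0.046,0.005,0.006],[0.046,0.005,0.006],[0.046,0.005,0.006],[0.046,0.005,0.006],[0.046,0.005,0.006],[0.046,0.005,0.006],[0.046,0.005,0.006],[0.046,0.005,0.006]],"rot":[[0,0,-0.226],[0,0,-0.226],[0,0,-0.226],[0,0,-0.226],[0,0,-0.226],[0,0,-0.226],[0,0,-0.226],[0,0,-0.226],[0,0,-0.226],[0,0,-0.226]],"fingers":[0.04,0.04,0.04,0.04,0.04,0.04,0.04,0.04,0.04,0.04]}' && python3 -m pendant '{"xyz":[[0,0,0],[0,0,0],[0,0,0]],"rot":[[0,0,0],[0,0,0],[0,0,0]],"fingers":[0.04,0.04,0.04]}'
python3 - <<'E'
from h import *
p=camera_params("wrist");a=capture("wrist");cv2.imwrite("pics/w2.png",a[:,:,::-1]);np.save("w2.npy",p)
hsv=cv2.cvtColor(a,cv2.COLOR_RGB2HSV)
for nm,x in(("gtop",[.567,.233,.14]),("btop",[.49,.214,.14])): print(nm,proj("wrist",np.array(x),p).round(1))
y=np.radians(11.3);w=np.array([-np.sin(y),np.cos(y),0])
for s in(-.06,.06):print(proj("wrist",np.array([.567,.233,.14])+s*w,p).round(1))
E
```

```text
clock: 2.85
tcp_pos: [0.5659, 0.2359, 0.2822]
tool_rot: [-1.994, -2.428, 0.001]
force: [1.3, -0.2, 0.2]
gripper_width: 0.472
finger_force: 0.0
clock: 3.15
tcp_pos: [0.5661, 0.234, 0.2827]
tool_rot: [1.994, 2.428, -0.001]
force: [-0.1, 0.7, 0.8]
gripper_width: 0.468
finger_force: 0.0
gtop [317.7 196.7]
btop [233.1 200.6]
[317.7 255.6]
[317.7 130.5]
```

View pics/w2.png

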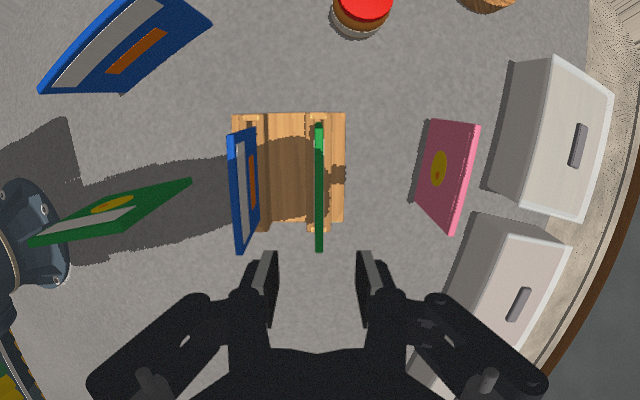

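The wrist view shows the green plate edge-on below the gripper, its top along column ≈319, rows ≈122–252, midway between the open fingers. Next I'll compute a small correction before going down.

```bash
python3 - <<'E'
from h import *
p=np.load("w2.npy",allow_pickle=True).item();b=cv2.imread("pics/w2.png");h=cv2.cvtColor(b,cv2.COLOR_BGR2HSV)
m=cv2.inRange(h,(50,120,50),(80,255,255));m[:,:300]=0;m[:,335:]=0;m[:115]=0;m[258:]=0
n,l,st,c=cv2.connectedComponentsWithStats(m);i=1+st[1:,4].argmax();print(st[i])
m=(l==i);r0,r1=st[i][1],st[i][1]+st[i][3]
for v in (r0+5,r0+30,(r0+r1)//2,r1-30,r1-5):
    xs=np.where(m[v])[0];print(v,xs.min(),xs.max(),[onz("wrist",(u,v),.14,p)[:2].round(4).tolist() for u in(xs.min()-.5,xs.max()+.5)])
print([onz("wrist",(319,v),.14,p)[:2].round(4).tolist() for v in(r0-.5,r1-.5)])
E
```

```text
[ 314  122    9  130 1016]
127 315 322 [[0.552, 0.2943], [0.5588, 0.2957]]
152 315 322 [[0.5562, 0.2726], [0.5631, 0.274]]
187 315 322 [[0.5624, 0.2414], [0.5695, 0.2428]]
222 315 322 [[0.5689, 0.2082], [0.5762, 0.2096]]
247 316 322 [[0.5748, 0.1829], [0.5815, 0.1842]]
[[0.5548, 0.2998], [0.5791, 0.1788]]
```

```bash
python3 -m pendant '{"xyz":[[0.005,0.002,0.03],[0,0,0.04],[0,0,0.04],[0,0,0.03],[0,0,0.02],[0,0,0.016],[0,0,0],[0,0,0],[0,0,0],[0,0,0]],"rot":[[0,0,0],[0,0,0],[0,0,0],[0,0,0],[0,0,0],[0,0,0],[0,0,0],[0,0,0],[0,0,0],[0,0,0]],"fingers":[0.04,0.04,0.04,0.04,0.04,0.04,0.04,0.0,0.0,0.0]}' && python3 -m pendant '{"xyz":[[0,0,0],[0,0,0],[0,0,0],[0,0,0],[0,0,0]],"rot":[[0,0,0],[0,0,0],[0,0,0],[0,0,0],[0,0,0]],"fingers":[0,0,0,0,0]}'
```

```text
clock: 4.2
tcp_pos: [0.5675, 0.2407, 0.1083]
tool_rot: [1.991, 2.428, 0.003]
force: [0.3, -2.1, 4.7]
gripper_width: 0.09
finger_force: 59.4
clock: 4.7
tcp_pos: [0.5675, 0.2408, 0.1083]
tool_rot: [1.991, 2.428, 0.003]
force: [0.4, -2.8, 6.3]
gripper_width: 0.082
finger_force: 59.6
```

```bash
python3 -m pendant '{"xyz":[[0,0,-0.02],[0,0,-0.035],[0,0,-0.04],[0,0,-0.04],[0,0,-0.03],[0,0,-0.015],[0,0,0],[0,0,0]],"rot":[[0,0,0],[0,0,0],[0,0,0],[0,0,0],[0,0,0],[0,0,0],[0,0,0],[0,0,0]],"fingers":[0,0,0,0,0,0,0,0]}'; cat >> h.py <<'E'
H=np.array([.609,-.2245,.032]);YAW=-.033
def onframe(r,lean,dx=0,dy=0):
    X=np.array([np.cos(YAW),np.sin(YAW),0]);Y=np.array([-X[1],X[0],0]);u=np.array([0,0,1.])
    s=np.cos(lean)*u-np.sin(lean)*X
    return H+r*s+dx*(np.cos(lean)*X+np.sin(lean)*u)+dy*Y
E
python3 - <<'E'
from h import *
x=onframe(.235,.3);print(x);tw(x,tool(YAW,.3),13)
E
```

```text
clock: 5.5
tcp_pos: [0.5666, 0.2409, 0.2864]
tool_rot: [-1.991, -2.43, -0.0]
force: [0.0, 0.0, -1.2]
gripper_width: 0.087
finger_force: 58.8
[ 0.53959056 -0.22220866  0.25650407]
13 x row xyz [-0.0353, -0.0056, 0.0017] rot [-0.263, -0.031, 0.202]
```

```bash
python3 -m pendant '{"xyz":[[-0.035,-0.0056,0.0017],[-0.035,-0.0056,0.0017],[-0.035,-0.0056,0.0017],[-0.035,-0.0056,0.0017],[-0.035,-0.0056,0.0017],[-0.035,-0.0056,0.0017],[-0.035,-0.0056,0.0017]],"rot":[[-0.263,-0.031,0.202],[-0.263,-0.031,0.202],[-0.263,-0.031,0.202],[-0.263,-0.031,0.202],[-0.263,-0.031,0.202],[-0.263,-0.031,0.202],[-0.263,-0.031,0.202]],"fingers":[0,0,0,0,0,0,0]}' && python3 -m pendant '{"xyz":[[-0.035,-0.0056,0.0017],[-0.035,-0.0056,0.0017],[-0.035,-0.0056,0.0017],[-0.035,-0.0056,0.0017],[-0.035,-0.0056,0.0017],[-0.035,-0.0056,0.0017],[0,0,0],[0,0,0]],"rot":[[-0.263,-0.031,0.202],[-0.263,-0.031,0.202],[-0.263,-0.031,0.202],[-0.263,-0.031,0.202],[-0.263,-0.031,0.202],[-0.263,-0.031,0.202],[0,0,0],[0,0,0]],"fingers":[0,0,0,0,0,0,0,0]}'
python3 - <<'E'
from h import *
x=onframe(.235,.3);tw(x,tool(YAW,.3),1)
p=camera_params("wrist");a=capture("wrist");cv2.imwrite("pics/w3.png",a[:,:,::-1]);np.save("w3.npy",p)
for q in ([-.078,.076],[.078,.076]): print(proj("wrist",onframe(q[1],.3,0,q[0]),p).round(1))
b=capture("scene");cv2.imwrite("pics/s3.png",b[:,:,::-1])
o=np.zeros((560,640,3),np.uint8);o[:400]=a;o[400:560,:]=cv2.resize(b[150:280,150:360],(640,396))[100:260];cv2.imwrite("pics/m3.png",o[:,:,::-1])
E
```

```text
clock: 6.2
tcp_pos: [0.5631, -0.0084, 0.2717]
tool_rot: [2.057, 2.214, 0.168]
force: [0.8, -0.1, -1.0]
gripper_width: 0.085
finger_force: 58.9
clock: 7.0
tcp_pos: [0.5385, -0.2182, 0.256]
tool_rot: [2.096, 2.023, 0.304]
force: [0.3, -0.1, -1.1]
gripper_width: 0.088
finger_force: 58.9
1 x row xyz [-0.004, 0.0013, -0.0001] rot [-0.034, -0.002, -0.026]
[318.8 266. ]
[318.7 112.9]
```

View pics/m3.png

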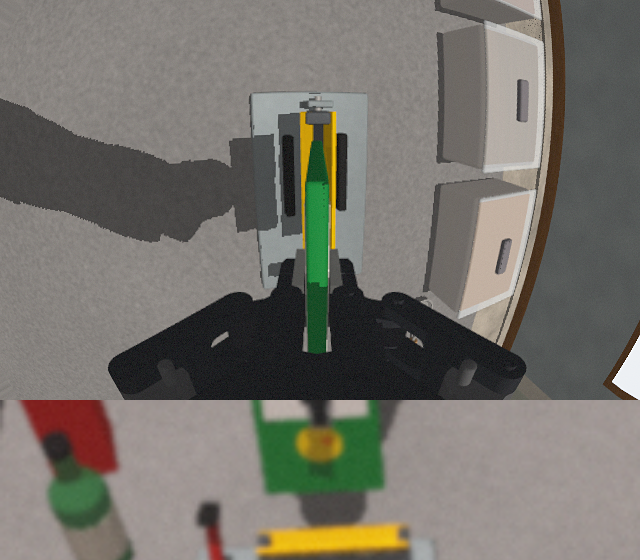

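The view shows the plate in line with the slot. The lips span columns 301–336 (middle 318.5), the plate's lower edge is near column 317, and the post is at (318,117). So insertion can start, in stages with force checks.

```bash
python3 -m pendant '{"xyz":[[-0.004,0.001,0.01],[0,0,0.02],[0,0,0.02],[0,0,0.015],[0,0,0.01],[0,0,0],[0,0,0]],"rot":[[-0.03,0,-0.03],[0,0,0],[0,0,0],[0,0,0],[0,0,0],[0,0,0],[0,0,0]],"fingers":[0,0,0,0,0,0,0]}'
python3 - <<'E'
from h import *
for r in(.16,.1083):tw(onframe(r,.3),tool(YAW,.3),1)
p=camera_params("wrist");a=capture("wrist");cv2.imwrite("pics/w4.png",cv2.resize(a[60:300,220:420],(500,600),interpolation=3)[:,:,::-1])
E
```

```text
clock: 7.8
tcp_pos: [0.5631, -0.2223, 0.1865]
tool_rot: [2.087, 2.025, 0.307]
force: [-0.5, 0.9, -1.5]
gripper_width: 0.084
finger_force: 58.8
1 x row xyz [-0.0006, -0.0017, 0.0012] rot [0.027, 0.003, 0.037]
1 x row xyz [-0.0006, -0.0019, 0.0529] rot [0.027, 0.003, 0.037]
```

View pics/w4.png

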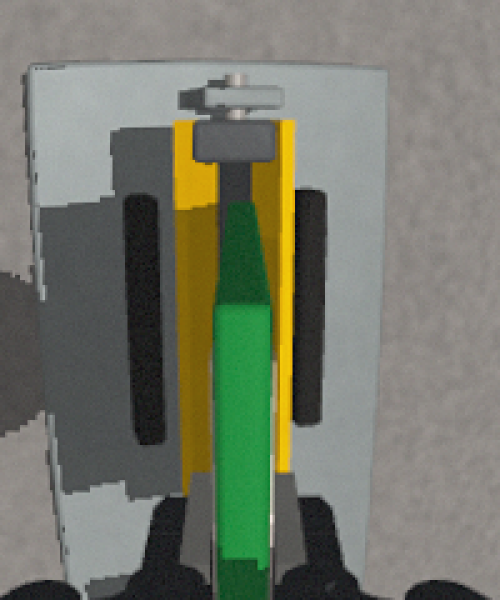

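The crop shows the plate entering the mouth. Its lower edge is about 1.5 mm toward +x of the slot's middle, at crop column 240 against 235. I'll correct that and go down.

```bash
python3 -m pendant '{"xyz":[[-0.0005,-0.0015,0.002],[0,0,0.008],[0,0,0.008],[0,0,0.008],[0,0,0.008],[0,0,0],[0,0,0]],"rot":[[0.03,0,0.03],[0,0,0],[0,0,0],[0,0,0],[0,0,0],[0,0,0],[0,0,0]],"fingers":[0,0,0,0,0,0,0]}'
python3 - <<'E'
from h import *
tw(onframe(.1083,.3),tool(YAW,.3),1)
E
```

```text
clock: 8.55
tcp_pos: [0.5709, -0.2231, 0.1525]
tool_rot: [2.093, 2.025, 0.305]
force: [-0.6, 4.0, -2.9]
gripper_width: 0.086
finger_force: 58.5
1 x row xyz [-0.0002, 0.0008, 0.0181] rot [-0.022, -0.005, -0.002]
```

```bash
python3 -m pendant '{"xyz":[[0,0,0.005],[0,0,0.005],[0,0,0.003],[0,0,0],[0,0,0]],"rot":[[0,0,0],[0,0,0],[0,0,0],[0,0,0],[0,0,0]],"fingers":[0,0,0,0,0]}'
python3 - <<'E'
from h import *
tw(onframe(.1083,.3),tool(YAW,.3),1)
print(sense()["force"],sense()["ft_torque"])
E
```

```text
clock: 9.05
tcp_pos: [0.5754, -0.2232, 0.1411]
tool_rot: [2.092, 2.024, 0.306]
force: [1.8, 5.4, -2.4]
gripper_width: 0.085
finger_force: 58.7
1 x row xyz [-0.0002, -0.0001, 0.0059] rot [0.0, -0.004, 0.002]
[ 1.77241794  5.41534718 -2.44653843] [1.31913177 0.14584668 0.41770387]
```

```bash
python3 -m pendant '{"xyz":[[0.0015,0,0],[0,0,0.002],[0,0,0.002],[0,0,0.002],[0,0,0.001],[0,0,0],[0,0,0]],"rot":[[0,0,0],[0,0,0],[0,0,0],[0,0,0],[0,0,0],[0,0,0],[0,0,0]],"fingers":[0,0,0,0,0,0,0]}'
python3 - <<'E'
from h import *
tw(onframe(.1083,.3),tool(YAW,.3),1)
print(sense()["force"],sense()["ft_torque"])
E
```

```text
clock: 9.75
tcp_pos: [0.5774, -0.223, 0.1356]
tool_rot: [2.091, 2.021, 0.305]
force: [-6.2, -1.3, 11.4]
gripper_width: 0.086
finger_force: 61.0
1 x row xyz [-0.0005, -0.0004, 0.0001] rot [0.011, 0.024, -0.007]
[-6.15179535 -1.27710937 11.41252236] [0.28525874 1.17329354 0.15685806]
```

```bash
python3 -m pendant '{"xyz":[[0,0,0.002],[0,0,0],[0,0,0],[0,0,0],[0,0,0],[0,0,0],[0,0,-0.03],[0,0,-0.04],[0,0,-0.04],[0,0,0]],"rot":[[0,0,0],[0,0,0],[0,0,0],[0,0,0],[0,0,0],[0,0,0],[0,0,0],[0,0,0],[0,0,0],[0,0,0]],"fingers":[0,0,0.03,0.03,0.03,0.03,0.03,0.03,0.03,0.03]}'
python3 - <<'E'
from h import *
p=camera_params("wrist");a=capture("wrist");b=capture("scene")
for r in(.14,):
  for d in(-.06,.06): print(proj("wrist",onframe(r,.3,0,d),p).round(1),proj("scene",onframe(r,.3,0,d)).round(1))
o=np.vstack([cv2.resize(a[40:360,120:520],(500,400)),cv2.resize(b[170:280,180:330],(500,367))[60:260]]);cv2.imwrite("pics/m5.png",o[:,:,::-1])
cv2.imwrite("pics/w5.png",a[:,:,::-1]);cv2.imwrite("pics/s5.png",b[:,:,::-1]);np.save("w5.npy",p)
E
```

```text
clock: 10.75
tcp_pos: [0.5469, -0.2221, 0.2431]
tool_rot: [2.086, 2.018, 0.308]
force: [0.7, -0.5, 0.9]
gripper_width: 0.352
finger_force: 0.0
[312.5 289.7] [236.5 212.3]
[311.8 135.4] [275.8 210.6]
```

View pics/m5.png

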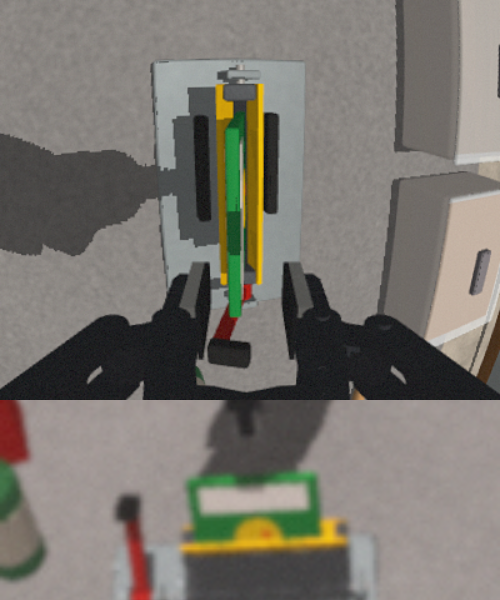

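The plate is fully home: the scene view puts its top corners at about (236,212) and (276,211), as predicted for 130 mm above the slot floor. In the wrist view the plate lies between the lips and the posts. Next is the red leg.

```bash
python3 - <<'E'
from h import *
P=onframe(0,0,-.08,-.13);P[2]=.25;print(P);tw(P,tool(YAW,0),6)
E
```

```text
[ 0.52475433 -0.3517897   0.25      ]
6 x row xyz [-0.0218, -0.0024, -0.0024] rot [0.576, 0.003, -0.001]
```

```bash
python3 -m pendant '{"xyz":[[-0.0218,-0.0024,-0.0024],[-0.0218,-0.0024,-0.0024],[-0.0218,-0.0024,-0.0024],[-0.0218,-0.0024,-0.0024],[-0.0218,-0.0024,-0.0024],[-0.0218,-0.0024,-0.0024],[0,0,0],[0,0,0]],"rot":[[0.576,0,0],[0.576,0,0],[0.576,0,0],[0.576,0,0],[0.576,0,0],[0.576,0,0],[0,0,0],[0,0,0]],"fingers":[0.03,0.02,0,0,0,0,0,0]}'
python3 - <<'E'
from h import *
P=onframe(0,0,-.08,-.13);P[2]=.109;tw(P,tool(YAW,0),1)
p=camera_params("wrist");a=capture("wrist");cv2.imwrite("pics/w6.png",a[:,:,::-1])
E
```

```text
clock: 11.65
tcp_pos: [0.5246, -0.3512, 0.2469]
tool_rot: [-2.256, -2.181, 0.003]
force: [0.2, 0.4, 0.4]
gripper_width: 0.001
finger_force: 0.0
1 x row xyz [-0.0008, 0.0008, 0.1379] rot [-0.045, -0.017, -0.009]
```

View pics/w6.png

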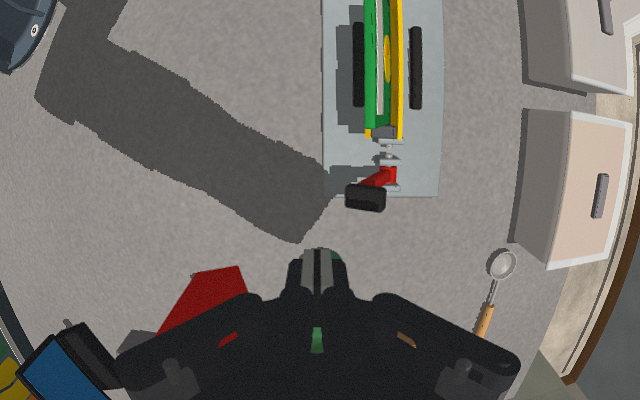

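The wrist view shows the leg's black foot at (365,197), the red leg at (380,180) and the closed fingers at (317,250). I'll back off 25 mm more, descend, then push towards the customers.

```bash
python3 -m pendant '{"xyz":[[0,-0.025,0],[0,0,0.035],[0,0,0.04],[0,0,0.035],[0,0,0.028],[0,0,0],[0,0,0]],"rot":[[0,0,0],[0,0,0],[0,0,0],[0,0,0],[0,0,0],[0,0,0],[0,0,0]],"fingers":[0,0,0,0,0,0,0]}' && python3 -m pendant '{"xyz":[[0,0.02,0],[0,0.02,0],[0,0.015,0],[0,0.015,0],[0,0.015,0],[0,0,0]],"rot":[[0,0,0],[0,0,0],[0,0,0],[0,0,0],[0,0,0],[0,0,0]],"fingers":[0,0,0,0,0,0]}'
```

```text
clock: 12.4
tcp_pos: [0.4992, -0.3498, 0.1119]
tool_rot: [-2.257, -2.184, 0.002]
force: [0.4, -0.0, -0.5]
gripper_width: -0.003
finger_force: 0.0
clock: 13.0
tcp_pos: [0.588, -0.3538, 0.1161]
tool_rot: [2.251, 2.181, 0.002]
force: [-1.2, 0.2, -0.6]
gripper_width: -0.002
finger_force: 0.0
```

```bash
python3 -m pendant '{"xyz":[[0,0.015,0.003],[0,0.015,0],[0,0.015,0],[0,0.015,0],[0,0.01,0],[0,0,0],[0,0,0],[0,0,0]],"rot":[[0,0,0],[0,0,0],[0,0,0],[0,0,0],[0,0,0],[0,0,0],[0,0,0],[0,0,0]],"fingers":[0,0,0,0,0,0,0,0]}'
python3 - <<'E'
from h import *
b=capture("scene");t=capture("top");o=np.vstack([cv2.resize(b[190:290,180:330],(510,340)),cv2.resize(t[140:210,330:430],(371,260))[:, :] if 0 else cv2.copyMakeBorder(cv2.resize(t[140:210,330:430],(371,260)),0,0,0,139,0)]);cv2.imwrite("pics/m7.png",o[:,:,::-1])
E
```

```text
clock: 13.8
tcp_pos: [0.6538, -0.3557, 0.1089]
tool_rot: [-2.258, -2.184, 0.002]
force: [0.3, -1.4, 0.8]
gripper_width: 0.002
finger_force: 0.0
```

View pics/m7.png

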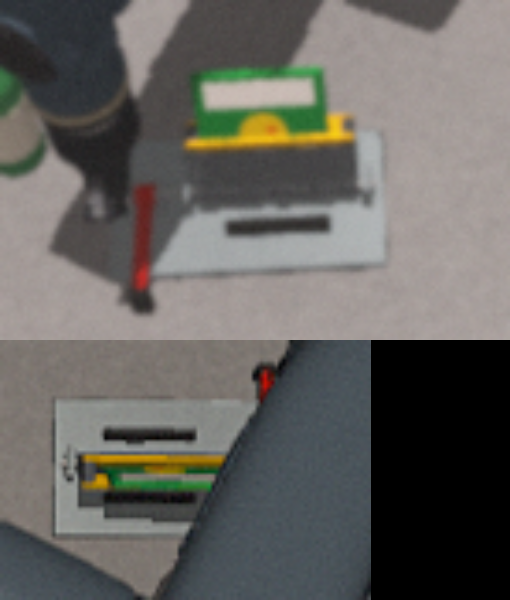

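The leg lies flat on the customers' side: in the scene crop it points forward with its foot on the counter at about (140,300), and the plate is unmoved. Now back over the board to take hold of it.

```bash
python3 -m pendant '{"xyz":[[0,0,-0.03],[0,0,-0.045],[0,0,-0.045],[0,0,-0.03],[0,0,0]],"rot":[[0,0,0],[0,0,0],[0,0,0],[0,0,0],[0,0,0]],"fingers":[0,0,0.02,0.035,0.035]}'
python3 - <<'E'
from h import *
tw(onframe(.225,.3,0,.001),tool(YAW,.3),6)
E
```

```text
clock: 14.4
tcp_pos: [0.6554, -0.3564, 0.264]
tool_rot: [2.253, 2.179, 0.001]
force: [0.3, 0.1, 1.1]
gripper_width: 0.416
finger_force: 0.0
6 x row xyz [0.0219, -0.0198, 0.0003] rot [-0.562, 0.008, 0.0]
```

```bash
python3 -m pendant '{"xyz":[[0.022,-0.02,0.0003],[0.022,-0.02,0.0003],[0.022,-0.02,0.0003],[0.022,-0.02,0.0003],[0.022,-0.02,0.0003],[0.022,-0.02,0.0003],[0,0,0],[0,0,0]],"rot":[[-0.562,0,0],[-0.562,0,0],[-0.562,0,0],[-0.562,0,0],[-0.562,0,0],[-0.562,0,0],[0,0,0],[0,0,0]],"fingers":[0.035,0.035,0.035,0.035,0.035,0.035,0.035,0.035]}'
python3 - <<'E'
from h import *
tw(onframe(.112,.3),tool(YAW,.3),1)
p=camera_params("wrist");a=capture("wrist");cv2.imwrite("pics/w8.png",a[:,:,::-1])
h=cv2.cvtColor(a,cv2.COLOR_RGB2HSV);m=cv2.inRange(h,(50,110,40),(80,255,255))[:, :];m[:110]=0;m[310:]=0;m[:,:270]=0;m[:,370:]=0
for v in range(130,300,25):
    x=np.where(m[v])[0]
    if len(x):print(v,x.min(),x.max(),onz("wrist",(x.min(),v),.166,p).round(4))
for d in(-.06,0,.06):print(proj("wrist",onframe(.14,.3,0,d),p).round(1))
E
```

```text
clock: 15.2
tcp_pos: [0.5393, -0.2192, 0.2417]
tool_rot: [2.096, 2.028, 0.298]
force: [0.4, -0.0, 0.6]
gripper_width: 0.41
finger_force: 0.0
1 x row xyz [-0.0029, 0.0056, 0.109] rot [-0.089, 0.007, 0.0]
155 314 324 [ 0.5614 -0.1731  0.166 ]
180 314 323 [ 0.5608 -0.1904  0.166 ]
205 314 323 [ 0.5601 -0.2084  0.166 ]
230 314 323 [ 0.5595 -0.2273  0.166 ]
255 315 323 [ 0.5595 -0.2477  0.166 ]
280 315 323 [ 0.5587 -0.2697  0.166 ]
[323.8 292.2]
[324.6 223. ]
[325.1 139.6]
```

```bash
python3 - <<'E'
from h import *
tw(onframe(.112,.33),tool(YAW,.33),5)
E
python3 -m pendant '{"xyz":[[-0.003,0.002,0.02],[0,0,0.03],[0,0,0.03],[0,0,0.02],[0,0,0.009],[0,0,0],[0,0,0]],"rot":[[-0.2,0,0],[-0.2,0,0],[0,0,0],[0,0,0],[0,0,0],[0,0,0],[0,0,0]],"fingers":[0.035,0.035,0.035,0.035,0.035,0.035,0.035]}'
python3 - <<'E'
from h import *
tw(onframe(.112,.33),tool(YAW,.33),1)
E
```

```text
5 x row xyz [-0.0004, -0.0002, 0.0218] rot [-0.084, 0.003, 0.0]
clock: 15.95
tcp_pos: [0.5768, -0.2245, 0.1394]
tool_rot: [2.075, 2.007, 0.331]
force: [-0.1, -0.4, 0.1]
gripper_width: 0.407
finger_force: 0.0
1 x row xyz [0.001, -0.0044, 0.0001] rot [-0.023, 0.01, -0.001]
```

```bash
python3 -m pendant '{"xyz":[[0.001,-0.004,0],[0,0,0],[0,0,0],[0,0,0],[0,0,0],[0,0,0],[0,0,0]],"rot":[[0,0,0],[0,0,0],[0,0,0],[0,0,0],[0,0,0],[0,0,0],[0,0,0]],"fingers":[0.035,0.035,0,0,0,0,0]}'
python3 - <<'E'
from h import *
print(sense()["force"],sense()["ft_torque"]);x=sense()["tcp_pos"]
for l in(.3,.33):tw(onframe(.112,l),tool(YAW,l),1)
T=cur();v=T[:3,3]-H;X=np.array([np.cos(YAW),np.sin(YAW),0]);print("r",np.hypot(v@X,v[2]),"ang",-np.arctan2(v@X,v[2]),"toollean",np.arcsin(T[:3,2]@X))
E
```

```text
clock: 16.65
tcp_pos: [0.5729, -0.223, 0.1383]
tool_rot: [2.074, 2.007, 0.332]
force: [-1.3, 1.6, 5.7]
gripper_width: 0.085
finger_force: 59.2
[-1.28802027  1.5841025   5.66624895] [0.1092903  0.01685004 0.13034133]
1 x row xyz [-0.0003, 0.0031, 0.0003] rot [0.331, 0.01, 0.002]
1 x row xyz [-0.0003, -0.0003, 0.0003] rot [-0.013, 0.01, 0.002]
r 0.11228497915922457 ang 0.3276266117064569 toollean 0.32884581182957856
```

```bash
python3 - <<'E'
from h import *
tw(onframe(.112,0.0),tool(YAW,0),14)
E
```

```text
14 x row xyz [-0.0, 0.0026, 0.0001] rot [0.269, 0.001, 0.0]
```

```bash
python3 -m pendant '{"xyz":[[0,0.0026,0.0001],[0,0.0026,0.0001],[0,0.0026,0.0001],[0,0.0026,0.0001],[0,0.0026,0.0001],[0,0.0026,0.0001],[0,0.0026,0.0001]],"rot":[[0.269,0,0],[0.269,0,0],[0.269,0,0],[0.269,0,0],[0.269,0,0],[0.269,0,0],[0.269,0,0]],"fingers":[0,0,0,0,0,0,0]}' && python3 -m pendant '{"xyz":[[0,0.0026,0.0001],[0,0.0026,0.0001],[0,0.0026,0.0001],[0,0.0026,0.0001],[0,0.0026,0.0001],[0,0.0026,0.0001],[0,0.0026,0.0001],[0,0,0],[0,0,0],[0,0,0]],"rot":[[0.269,0,0],[0.269,0,0],[0.269,0,0],[0.269,0,0],[0.269,0,0],[0.269,0,0],[0.269,0,0],[0,0,0],[0,0,0],[0,0,0]],"fingers":[0,0,0,0,0,0,0,0,0,0]}'
python3 - <<'E'
from h import *
s=sense();print(s["force"],s["ft_torque"]);tw(onframe(.112,0),tool(YAW,0),1)
p=camera_params("wrist");a=capture("wrist");b=capture("scene");np.save("w9.npy",p)
cv2.imwrite("pics/w9.png",a[:,:,::-1]);cv2.imwrite("pics/s9.png",b[:,:,::-1])
# lip outer edges: predicted for lean values
for l in(-.05,0,.05):
    print(l,[proj("wrist",onframe(.076,l,dx,.07),p).round(1).tolist() for dx in(-.016,.016)],"scene",[proj("scene",onframe(.076,l,.016,d)).round(1).tolist() for d in(-.078,.078)])
o=np.zeros((600,800,3),np.uint8);o[:, :500]=cv2.resize(a[60:300,220:420],(500,600),interpolation=3);o[:200,500:]=cv2.resize(b[190:290,180:330],(300,200));cv2.imwrite("pics/m9.png",o[:,:,::-1])
E
```

```text
clock: 17.35
tcp_pos: [0.5904, -0.2235, 0.1427]
tool_rot: [2.17, 2.099, 0.171]
force: [-4.5, 1.7, 10.3]
gripper_width: 0.086
finger_force: 60.2
clock: 18.35
tcp_pos: [0.609, -0.224, 0.1441]
tool_rot: [2.257, 2.183, 0.0]
force: [-1.5, 1.9, 13.5]
gripper_width: 0.084
finger_force: 60.5
[-1.54586968  1.9075801  13.48714081] [ 0.3010722   0.35489033 -0.03433765]
1 x row xyz [-0.0005, -0.0, 0.0001] rot [0.012, 0.012, -0.0]
-0.05 [[293.5, 124.9], [354.1, 124.9]] scene [[232.5, 239.6], [283.0, 237.2]]
0 [[286.4, 124.9], [347.2, 124.9]] scene [[232.5, 238.4], [283.0, 236.0]]
0.05 [[279.5, 124.9], [340.1, 124.9]] scene [[232.5, 237.2], [282.9, 234.8]]
```

View pics/m9.png

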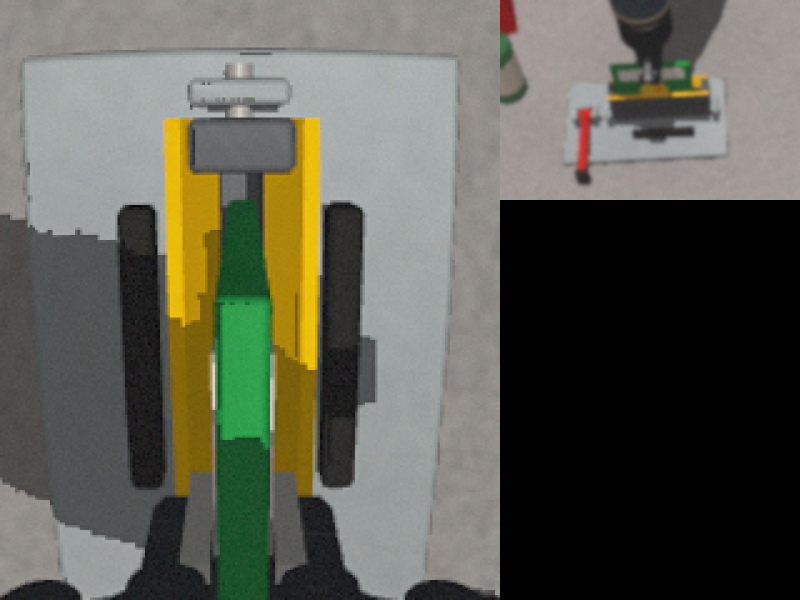

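The wrist crop shows the frame upright. The lips span crop columns 164–321 (middle 242), over the hinge at 239–241, and the plate is pressed home with 13 N. The leg is flat in front. I'll hold for 1 s to check that nothing moves, then hand in.

```bash
python3 -m pendant '{"xyz":[[0,0,0],[0,0,0],[0,0,0],[0,0,0],[0,0,0],[0,0,0],[0,0,0],[0,0,0]],"rot":[[0,0,0],[0,0,0],[0,0,0],[0,0,0],[0,0,0],[0,0,0],[0,0,0],[0,0,0]],"fingers":[0,0,0,0,0,0,0,0]}'
python3 - <<'E'
from h import *
a=capture("wrist");b=cv2.imread("pics/w9.png")
for im in(a,b[:,:,::-1]):
    h=cv2.cvtColor(np.ascontiguousarray(im),cv2.COLOR_RGB2HSV);m=cv2.inRange(h,(18,130,90),(32,255,255));x=np.where(m[125,260:370])[0]+260;print(x.min(),x.max())
d=cv2.absdiff(a,np.ascontiguousarray(b[:,:,::-1]));print(d[60:300,220:420].mean())
if d[60:300,220:420].mean()<6: print(sign_off())
E
```

```text
clock: 19.25
tcp_pos: [0.609, -0.224, 0.1441]
tool_rot: [2.257, 2.183, 0.0]
force: [-1.1, 2.4, 12.6]
gripper_width: 0.087
finger_force: 60.4
286 347
286 347
2.46575
the job is handed in; nothing more can be done
None
```

I handed the job in at 19.3 s: the green plate is fully home in the slot, the red leg is flat on the counter on the customers' side, and the arm is still holding the board upright and still; the sign-off returned no verdict.

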